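Sort four flanged hubs onto their own nest plates

TASK

Each of the four steel hubs in this deburring cell stands on a wrong nest plate. Rearrange them so that every hub stands upright and released in the middle of the nest plate whose outline matches its foot (round, square, two-bolt oval, three-lobed; which way it is turned does not matter), parking a hub on the black rubber pad and letting go of it there whenever you need a free place. Set the hubs down rather than dropping them, and do not tip any over.

Things in the scene. Friction and masses are not known exactly. Their poses are not given: they have to be found in the camera images.
- round_flange: Steel hub with a round foot flange, loose, about 0.45 kg, standing upright at the start on a nest plate of another outline. Foot: disc 84 mm in diameter, 12 mm thick. On it stands a round upright boss 40 mm in diameter, up to 60 mm above the underside: the place to grip, from above, at any yaw. Origin: centre of the underside; z up along the boss.
- square_flange: Steel hub with a square foot flange, loose, about 0.45 kg, standing upright at the start on a nest plate of another outline. Foot: square of 74 mm sides (sides along its x and y), 12 mm thick. On it stands a round upright boss 40 mm in diameter, up to 60 mm above the underside: the place to grip, from above, at any yaw. Origin: centre of the underside; z up along the boss.
- oval_flange: Steel hub with a two-bolt oval foot flange, loose, about 0.45 kg, standing upright at the start on a nest plate of another outline. Foot: long two-bolt shape with round ends, 104 mm long along its x, 52 mm wide in the middle, narrowing to 32 mm at the ends, 12 mm thick. On it stands a round upright boss 40 mm in diameter, up to 60 mm above the underside: the place to grip, from above, at any yaw. Origin: centre of the underside; z up along the boss.
- threelobe_flange: Steel hub with a three-lobed foot flange, loose, about 0.45 kg, standing upright at the start on a nest plate of another outline. Foot: three-lobed: a 52 mm disc with three round-ended arms 28 mm wide reaching 47 mm from the centre, one along its +x, 12 mm thick. On it stands a round upright boss 40 mm in diameter, up to 60 mm above the underside: the place to grip, from above, at any yaw. Origin: centre of the underside; z up along the boss.
- nest_round: Round nest plate of grey plastic, fixed to the table, flat, 10 mm thick, no rim; outline: disc 124 mm in diameter. The hub with the round foot belongs on it. Origin: centre of the underside, on the table; its top is 10 mm above.
- nest_square: Square nest plate of grey plastic, fixed to the table, flat, 10 mm thick, no rim; outline: square of 108 mm sides. The hub with the square foot belongs on it. Origin: centre of the underside, on the table; its top is 10 mm above.
- nest_oval: Two-bolt oval nest plate of grey plastic, fixed to the table, flat, 10 mm thick, no rim; outline: long with round ends, 148 mm along its x and 68 mm wide. The hub with the two-bolt oval foot belongs on it. Origin: centre of the underside, on the table; its top is 10 mm above.
- nest_threelobe: Three-lobed nest plate of grey plastic, fixed to the table, flat, 10 mm thick, no rim; outline: three-lobed: an 88 mm disc with three round-ended arms 48 mm wide reaching 74 mm from the centre, one along its +x. The hub with the three-lobed foot belongs on it. Origin: centre of the underside, on the table; its top is 10 mm above.
- pad: Parking pad: rectangular black rubber mat with ribs, 130 mm along its x by 100 mm, flat, 10 mm thick, fixed to the table, empty at the start. Origin: centre of the underside, on the table; its top is 10 mm above.
Mind the look-alikes: they are no part of the job. What is shaped like the oval_flange but orange is not meant.

How it is judged:
By the outcome, as a careful person would: the job done as asked, in the order asked, and still so for the second after the job is handed in, with the robot touching nothing.
It also fails if it takes over 128 s, if anything falls off the work surface, if the arm or the gripper's body presses on something with over 40 N, if the wrist force passes 120 N, or if a joint passes its speed limit or range.

ROBOT

A 6-joint arm with a two-finger parallel gripper is mounted at the origin on the work surface. World frame = base frame: x ahead of the robot, y to its left, z up, the work surface at z = 0. Lengths are in m, angles in degrees, forces in N, time in s.
With the tool pointing down it reaches from about 0.375 to 0.9 m from the base axis. Payload 3.1 kg.
Tool frame: the origin (TCP) lies at the very end of the fingers, on their centre line; the grasp point (between the pads) lies 19 mm behind it; x points along the fingers, z is the direction in which the jaws open and shut, and the axes are right-handed (so a half turn about x gives the same grasp; the last joint's range is limited). The gripper opens to 87 mm and grips with 3 to 60 N. Pads are 19 mm wide; open, the fingers measure 117 mm over their backs; the gripper's body (75 mm by 190 mm) begins 51 mm behind the grasp point.
Start: joints at [-81.217, 30.224, 82.088, -0, 67.689, -10.227], TCP at [0.204, -0.591, 0.193] pointing down, gripper open.
Joint ranges: [-176.69, 176.69], [-43.24, 126.21], [12.49, 139.97], [-82, 262], [0, 151.66], [-163.58, 163.58]. Speed limits (degrees/s): [159.86, 159.86, 180, 180, 180, 180].

INTERFACE

Orientations are given as a 3x3 rotation matrix whose columns are the frame's x, y, z axes.
In Python, from rig import bot gives the robot as it stands.
- The arm moves only by the tool send_rows, never from a script. Its arguments are lists of equal length, an entry for each row: "fingers": the opening, from 0 (shut) to 1 (fully open); "dp": the shift along the world's x, y, z in mm, a list of three; "turn": the turn, a rotation vector about the world's x, y, z in rad, a list of three. In form: {"fingers": [fingers, ...], "dp": [[tx, ty, tz], ...], "turn": [[rx, ry, rz], ...]}. A call has 1 to 10 rows; each row is the pose to reach, as a shift and turn from the pose measured when the call began; what a row does not reach only later rows make up. A row lasts 1/12 s, in which the tool goes at most 41.7 mm and 7.16 degrees, less where a joint would pass 70% of its speed; a pose out of reach is approached as far as the arm can. A call with a gripper value outside its range is refused whole. The fingers move at their own pace and stop on an object; the grip force is fixed at half the most. Time passes only in rows, so rows that repeat a pose let the fingers close. It gives the time, the measured TCP pose, the force and the opening at its end, in the units of the state.
- bot.read_state(): the state, without advancing time (a new reading comes with each control period).
- bot.capture(name): name is "scene" or "top"; returns a dict with "img" (480x640x3 uint8, blue, green, red), "z_map" (480x640 float32, m along the optical axis (not along the pixel's ray), 0 where there is no reading), "mtx" (3x3 intrinsics, pixels), "origin" and "orientation" of the camera in the world. Camera axes: x right, y up, looking along -z (the intrinsics and any distortion apply to the point x, -y, -z); pixel columns grow to the right and rows downward; lengths in m; the calibration is good to about 2 mm. A picture is of the moment at which its call begins.
- bot.hand_in(): hands the job in, once; it reports no verdict.
The state is a dict: "time_s": time; "joint_positions": joint angles; "qvel": joint speeds; "tau": joint torques, N m; "position": TCP position; "tcp_rot": TCP orientation; "force": force on the tool from outside, world axes, zero at the start; "moment": the same for the moment, N m; "opening": opening from 0.0 (shut) to 1.0 (fully open).
Only numpy, scipy, OpenCV 4.12 (cv2) and the standard library are available. Lean on these libraries where they do the work, as an engineer would, in place of code of your own. Each camera call takes 0.05 s, during which the arm holds its last target.

## Working session

There is one attempt and no reset: what is moved stays moved. The work goes in short steps, Python scripts to look and compute and a tool call to move; the robot and the scene stay as the last step left them, time stands still between calls to the robot, and variables do not carry over. Pictures are saved under pics/ and viewed, and the job is handed in when it is done.

Besides the shell and the picture viewer there is one more tool, called after "Call:" as name(argument=value, ...) on one line, values as JSON. send_rows: Moves the arm, as the interface text tells. Its arguments: {"type":"object","properties":{"fingers":{"type":"array","items":{"type":"number"}},"dp":{"type":"array","items":{"type":"array","items":{"type":"number"}}},"turn":{"type":"array","items":{"type":"array","items":{"type":"number"}}}},"required":["fingers","dp","turn"]}

```bash
mkdir -p pics; ls; cat > h.py <<'E'
import numpy as np, cv2
from rig import bot
def cap(n):
    c=bot.capture(n); return c
def pts(c):
    z=c['z_map'];K=np.array(c['mtx']);h,w=z.shape
    u,v=np.meshgrid(np.arange(w),np.arange(h))
    p=np.stack([(u-K[0,2])/K[0,0]*z,-(v-K[1,2])/K[1,1]*z,-z],-1)
    return p@np.array(c['orientation']).T+np.array(c['origin'])
E
python3 - <<'E'
from h import *
for n in('scene','top'):
    c=cap(n);cv2.imwrite(f'pics/{n}0.png',c['img']);print(n,{k:np.round(v,3).tolist() for k,v in c.items() if k not in('img','z_map')})
    print([k for k in c])
    np.savez(f'{n}0.npz',**{k:np.array(v) for k,v in c.items()})
s=bot.read_state();print(s)
E
```

```text
pics
scene {'mtx': [[504.021, 0.0, 319.757], [0.0, 504.021, 233.079], [0.0, 0.0, 1.0]], 'origin': [1.014, -0.346, 0.901], 'orientation': [[0.34, -0.773, 0.535], [0.94, 0.27, -0.207], [0.015, 0.573, 0.819]]}
['img', 'z_map', 'mtx', 'origin', 'orientation']
top {'mtx': [[575.804, 0.0, 310.428], [0.0, 575.804, 237.577], [0.0, 0.0, 1.0]], 'origin': [0.393, -0.147, 1.162], 'orientation': [[-0.022, 0.997, -0.081], [-1.0, -0.023, -0.015], [-0.017, 0.08, 0.997]]}
['img', 'z_map', 'mtx', 'origin', 'orientation']
{'time_s': 0.1, 'joint_positions': array([-8.12162814e+01,  3.02751456e+01,  8.21494020e+01,  1.33209884e-03,
        6.76906132e+01, -1.02260934e+01]), 'qvel': array([ 0.00185647, -0.07157898, -0.02059638, -0.04700332, -0.09180477,
        0.00097526]), 'tau': array([ 1.52462794e-04, -4.40984952e+01, -1.77151448e+01,  6.34144549e-02,
        5.34250389e-02, -5.97988151e-05]), 'position': array([ 0.20351572, -0.59016825,  0.19235143]), 'tcp_rot': array([[-2.85669833e-04,  9.45465743e-01,  3.25721425e-01],
       [ 1.98964441e-03,  3.25721330e-01, -9.45463725e-01],
       [-9.99997980e-01,  3.77979348e-04, -1.97418939e-03]]), 'force': array([-0.43053845, -0.67521524, -0.82965328]), 'moment': array([0.01705153, 0.0277517 , 0.05850591]), 'opening': 1.0019995344062715}
```

View pics/scene0.png

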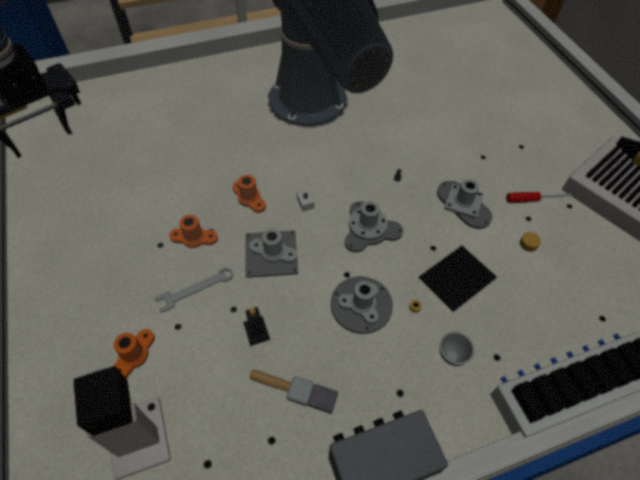

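View pics/top0.png

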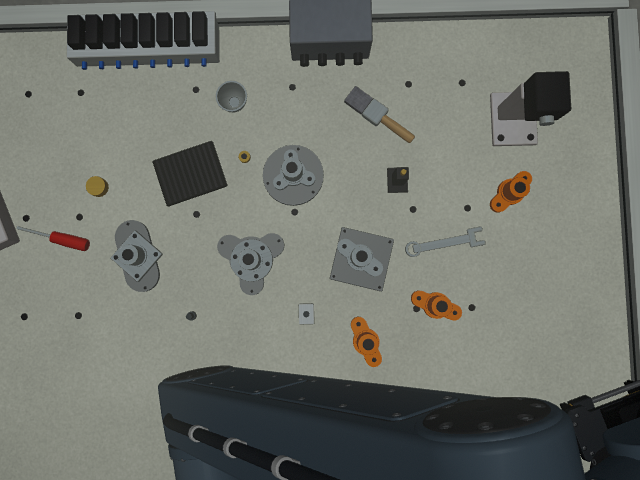

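The top view shows:
- square hub on the oval nest (136,256)
- round hub on the three-lobed nest (250,258)
- grey oval hub on the square nest (361,259)
- three-lobed hub on the round nest (293,175)
- empty pad at (190,173)

Three orange look-alikes stand at (512,191), (437,306) and (366,341). The wanted oval_flange is the grey one at (361,259), because the orange ones are excluded. So the job is two swaps through the pad.

```bash
cat > m.py <<'E'
import numpy as np,cv2
from h import pts
cs={n:dict(np.load(f'{n}0.npz')) for n in('scene','top')}
for n,c in cs.items():
    P=pts(c);print(n,'table z med',np.median(P[...,2][(P[...,2]<.03)&(P[...,2]>-.03)]))
    m=((P[...,2]>.062)&(P[...,2]<.078)&(P[...,0]>.3)&(P[...,0]<.8)&(np.abs(P[...,1])<.45)).astype(np.uint8)
    k,l,st,ce=cv2.connectedComponentsWithStats(m)
    for i in range(1,k):
        if st[i,4]>60:
            q=P[l==i];print('boss',ce[i].round(1),st[i,4],np.median(q,0).round(4),((q.max(0)+q.min(0))/2).round(4),np.ptp(q,0).round(3))
c=cs['top'];
crop=c['img'][120:310,100:410];cv2.imwrite('pics/crop0.png',cv2.resize(crop,None,fx=2.5,fy=2.5,interpolation=cv2.INTER_CUBIC))
E
python3 m.py
```

```text
scene table z med -0.0020635278774534527
boss [469.2 186.5] 219 [0.4601 0.2129 0.0672] [0.4599 0.2146 0.067 ] [0.039 0.042 0.01 ]
boss [369.6 209.2] 239 [ 0.4464 -0.0168  0.0674] [ 0.4453 -0.0165  0.0671] [0.04  0.039 0.01 ]
boss [271.2 237.4] 280 [ 0.4477 -0.2315  0.0678] [ 0.4456 -0.231   0.0667] [0.042 0.039 0.009]
boss [364.  290.6] 329 [ 0.6211 -0.1025  0.0677] [ 0.6192 -0.1025  0.0673] [0.04 0.04 0.01]
boss [253.  316.5] 158 [ 0.608  -0.3125  0.0751] [ 0.6017 -0.3124  0.0704] [0.025 0.024 0.015]
top table z med 0.00017257008587856504
boss [291.5 167.4] 332 [ 0.6168 -0.0969  0.0697] [ 0.6176 -0.0975  0.0695] [0.039 0.037 0.015]
boss [128.1 254.3] 357 [0.4571 0.2174 0.0702] [0.4574 0.2184 0.0697] [0.039 0.04  0.014]
boss [361.2 255.9] 342 [ 0.4436 -0.2264  0.0697] [ 0.4437 -0.2262  0.0697] [0.038 0.038 0.014]
boss [248.1 258.9] 343 [ 0.4427 -0.0116  0.0697] [ 0.4429 -0.0112  0.0696] [0.038 0.039 0.011]
```

View pics/crop0.png

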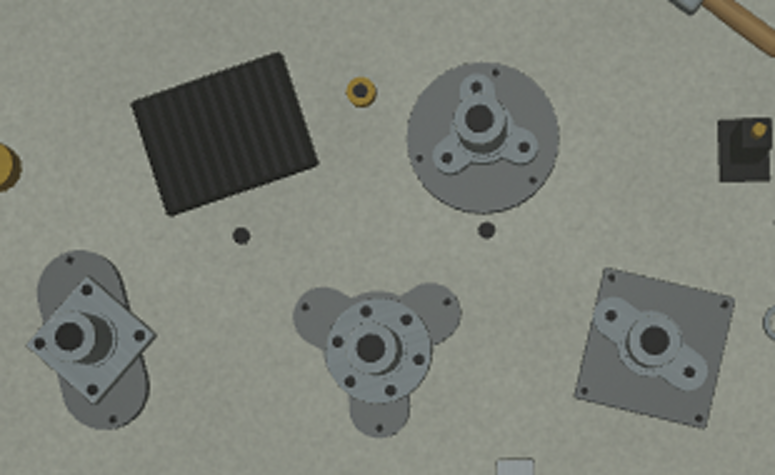

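```bash
cat >> h.py <<'E'
def ray(c,uv,z):
    K=np.array(c['mtx']);uv=np.asarray(uv,float).reshape(-1,2)
    d=np.stack([(uv[:,0]-K[0,2])/K[0,0],-(uv[:,1]-K[1,2])/K[1,1],-np.ones(len(uv))],-1)@np.array(c['orientation']).T
    o=np.array(c['origin']);return o+d*((z-o[2])/d[:,2])[:,None]
E
cat > n.py <<'E'
from h import *
c=dict(np.load('top0.npz'))
P=pts(c);c['z_map']
m=((P[...,2]>.005)&(P[...,2]<.1)).astype(np.uint8)
g=c['img'].max(-1)
print('table grey',np.median(g),'plate',g[150:155,270:280].mean())
mc=cv2.morphologyEx((g<128).astype(np.uint8),cv2.MORPH_OPEN,np.ones((3,3)))
cv2.imwrite('pics/mc.png',np.hstack([m[100:320,90:410]*255,mc[100:320,90:410]*255]))
for nm,M in(('depth',m),('col',mc)):
  k,l,st,ce=cv2.connectedComponentsWithStats(M)
  for nme,s in dict(oval=(122,232),three=(232,245),sq=(345,240),rnd=(275,185),pad=(190,173)).items():
    i=l[s[1],s[0]]
    if not i: print(nme,'none');continue
    ct=max(cv2.findContours((l==i).astype(np.uint8),0,1)[0],key=len)
    w=ray(c,ct,.01)[:,:2].astype(np.float32)*1000
    (x,y),r=cv2.minEnclosingCircle(w);R=cv2.minAreaRect(w)
    print(nm,nme,st[i,4],'circ',round(x,1),round(y,1),round(r,1),'rect',np.round(R[0],1),np.round(R[1],1),round(R[2],1))
E
python3 n.py
```

```text
table grey 140.0 plate 120.52
depth oval 2414 circ 458.3 219.2 73.8 rect [457.7 220.7] [145.8  93.4] 29.7
depth three 2482 circ 447.3 -9.6 73.8 rect [434.7  -9.2] [122.4 133.4] 1.3
depth sq 2870 circ 441.4 -231.5 74.3 rect [ 441.1 -231.2] [109.6 107.8] 75.3
depth rnd 2858 circ 615.1 -95.9 63.2 rect [614.9 -97.4] [121.7 121. ] 88.6
depth pad 3036 circ 623.3 113.3 79.3 rect [623.1 113.7] [101.1 130.6] 17.6
col oval 1997 circ 457.5 221.0 74.8 rect [457.  222.6] [149.2  85.4] 22.1
col three 2001 circ 448.5 -9.4 73.9 rect [435.6 -10.2] [120.9 135.1] 1.3
col sq 2574 circ 441.0 -230.4 75.2 rect [ 441.1 -231.1] [109.3 109.2] 75.2
rnd none
col pad 3179 circ 622.1 112.6 80.3 rect [622.8 113.1] [101.9 131. ] 17.6
```

View pics/mc.png

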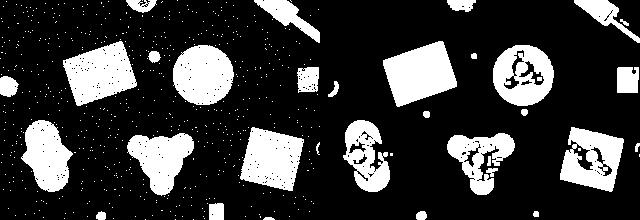

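The crop confirms the assignment: grey oval hub at top-image (361,256), on the square nest. I'll move above it now.

Call:
send_rows(fingers=[1,1,1,1,1,1,1,1,1,1], dp=[[20,30,0],[44,66,0],[68,102,0],[92,138,0],[117,175,0],[142,212,0],[167,250,0],[192,287,0],[217,324,0],[241.5,361,0]], turn=[[0,0,-0.05],[0,0,-0.1],[0,0,-0.15],[0,0,-0.2],[0,0,-0.25],[0,0,-0.3],[0,0,-0.332],[0,0,-0.332],[0,0,-0.332],[0,0,-0.332]])

```text
time_s: 0.93
position: [0.4327, -0.2466, 0.1922]
tcp_rot: [[0.0, 1.0, -0.001], [0.002, -0.001, -1.0], [-1.0, 0.0, -0.002]]
force: [1.5, -0.8, -0.3]
opening: 0.999
```

Call:
send_rows(fingers=[1,1,1,1,1,1,1,1,1,1], dp=[[12.3,17.6,0],[12.3,17.6,-25],[12.3,17.6,-50],[12.3,17.6,-75],[12.3,17.6,-100],[12.3,17.6,-120],[12.3,17.6,-136],[12.3,17.6,-148],[12.3,17.6,-155],[12.3,17.6,-157]], turn=[[0,0,0],[0,0,0],[0,0,0],[0,0,0],[0,0,0],[0,0,0],[0,0,0],[0,0,0],[0,0,0],[0,0,0]])

```text
time_s: 1.77
position: [0.4442, -0.2283, 0.0339]
tcp_rot: [[-0.002, 1.0, -0.001], [0.004, -0.001, -1.0], [-1.0, -0.002, -0.004]]
force: [0.1, -0.1, 0.2]
opening: 1.007
```

```bash
python3 - <<'E'
from h import *
print(bot.read_state()['position'])
c=cap('top');cv2.imwrite('pics/top1.png',c['img'])
c=cap('scene');i=c['img'][130:400,150:500];cv2.imwrite('pics/scene1.png',cv2.resize(i,None,fx=2,fy=2))
E
```

```text
[ 0.44415649 -0.22834171  0.03388776]
```

View pics/scene1.png

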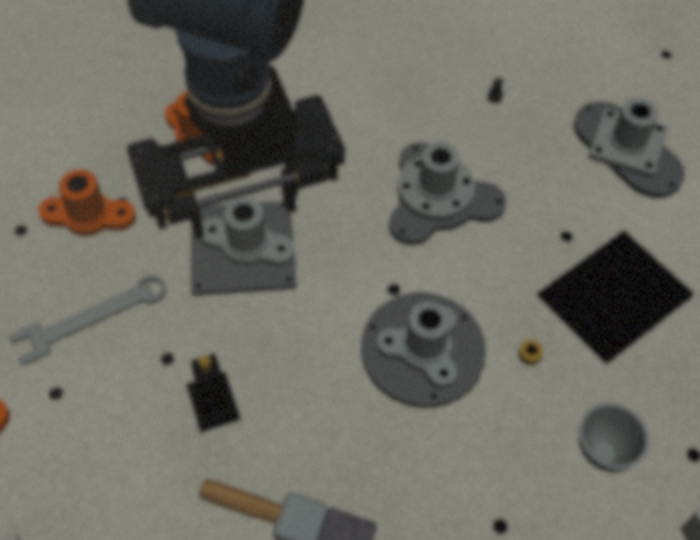

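```bash
python3 - <<'E'
from h import *
i=cv2.imread('pics/scene1.png')[80:320,100:380];cv2.imwrite('pics/z1.png',cv2.convertScaleAbs(cv2.resize(i,None,fx=2.4,fy=2.4),alpha=1.8))
c=dict(np.load('scene0.npz'))
def proj(p):
    q=(np.array(p)-c['origin'])@c['orientation'];K=c['mtx'];return K[0,0]*q[0]/-q[2]+K[0,2],K[1,1]*-q[1]/-q[2]+K[1,2]
for p in [(.4442,-.2283-.0435,.034),(.4442,-.2283+.0435,.034)]:
    u,v=proj(p);print(((u-150)*2-100)*2.4,((v-130)*2-80)*2.4)
E
```

```text
253.56726153652278 388.03767593718413
447.78670978816996 332.3430567832018
```

View pics/z1.png

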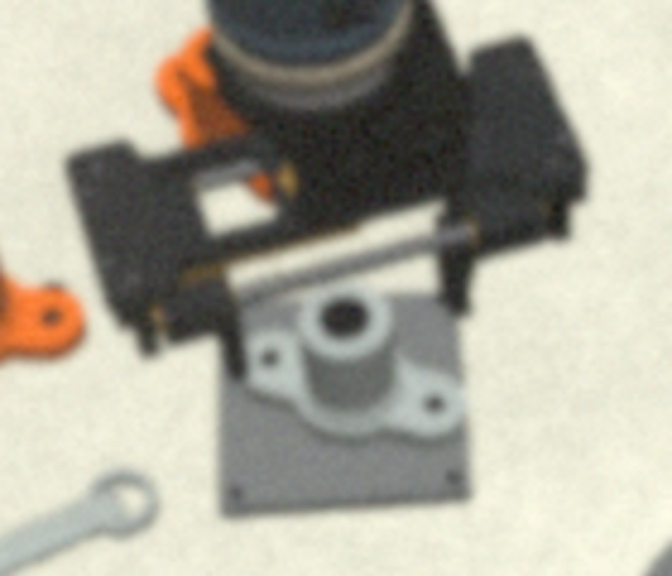

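```bash
python3 - <<'E'
from h import *
c=cap('scene');P=pts(c);np.savez('scene1.npz',**{k:np.array(v) for k,v in c.items()})
# dark pixels low
g=c['img'].max(-1)
m=(g<45)&(abs(P[...,0]-.444)<.06)&(abs(P[...,1]+.23)<.1)&(P[...,2]>.02)&(P[...,2]<.1)
for s in(-1,1):
    q=P[m&((P[...,1]+.23)*s>.02)];q=q[np.argsort(q[:,2])]
    print(s,len(q));print(q[:25:2].round(3))
b=(P[...,2]>.062)&(P[...,2]<.075)&(g>60)&(abs(P[...,0]-.444)<.04)&(abs(P[...,1]+.23)<.03)
print(b.sum(),P[b].mean(0),P[b].min(0),P[b].max(0))
E
```

```text
-1 29
[[ 0.455 -0.28   0.065]
 [ 0.455 -0.277  0.07 ]
 [ 0.457 -0.282  0.071]
 [ 0.456 -0.277  0.074]
 [ 0.456 -0.279  0.075]
 [ 0.458 -0.281  0.08 ]
 [ 0.455 -0.278  0.081]
 [ 0.457 -0.28   0.081]
 [ 0.455 -0.28   0.086]
 [ 0.459 -0.282  0.088]
 [ 0.456 -0.279  0.09 ]
 [ 0.455 -0.277  0.091]
 [ 0.456 -0.281  0.092]]
1 45
[[ 0.447 -0.188  0.066]
 [ 0.457 -0.184  0.07 ]
 [ 0.456 -0.182  0.071]
 [ 0.455 -0.188  0.072]
 [ 0.454 -0.185  0.074]
 [ 0.457 -0.184  0.076]
 [ 0.456 -0.182  0.079]
 [ 0.456 -0.186  0.08 ]
 [ 0.458 -0.184  0.081]
 [ 0.457 -0.188  0.082]
 [ 0.456 -0.188  0.085]
 [ 0.455 -0.185  0.086]
 [ 0.456 -0.184  0.086]]
214 [ 0.44799772 -0.23127932  0.06741618] [ 0.42628869 -0.25066607  0.06220574] [ 0.46483044 -0.21135854  0.07261957]
```

```bash
python3 - <<'E'
from h import *
c=dict(np.load('scene1.npz'));P=pts(c);g=c['img'].max(-1)
for y0 in(-.279,-.185):
  m=(abs(P[...,0]-.456)<.008)&(abs(P[...,1]-y0)<.012)&(P[...,2]>.02)&(P[...,2]<.12)
  for v,u in np.argwhere(m)[-14:]: print(u,v,P[v,u].round(3),g[v,u])
  print()
E
```

```text
250 246 [ 0.455 -0.277  0.07 ] 40
251 246 [ 0.456 -0.275  0.07 ] 65
247 247 [ 0.459 -0.284  0.075] 54
248 247 [ 0.457 -0.282  0.071] 38
249 247 [ 0.457 -0.28   0.07 ] 33
250 247 [ 0.454 -0.277  0.065] 42
251 247 [ 0.454 -0.275  0.064] 66
247 248 [ 0.457 -0.284  0.069] 60
248 248 [ 0.457 -0.282  0.068] 49
249 248 [ 0.455 -0.28   0.065] 42
250 248 [ 0.456 -0.278  0.064] 54
251 248 [ 0.456 -0.276  0.064] 75
248 249 [ 0.457 -0.282  0.064] 59
249 249 [ 0.457 -0.28   0.063] 57

294 235 [ 0.456 -0.186  0.066] 46
295 235 [ 0.456 -0.184  0.065] 51
296 235 [ 0.458 -0.183  0.067] 68
297 235 [ 0.456 -0.18   0.063] 87
294 236 [ 0.456 -0.186  0.063] 64
296 236 [ 0.457 -0.183  0.063] 95
291 248 [ 0.455 -0.194  0.02 ] 99
290 249 [ 0.456 -0.196  0.021] 109
291 249 [ 0.458 -0.195  0.022] 108
291 250 [ 0.461 -0.196  0.022] 106
292 250 [ 0.46  -0.193  0.02 ] 106
291 251 [ 0.462 -0.196  0.02 ] 102
292 251 [ 0.463 -0.194  0.021] 106
293 251 [ 0.463 -0.192  0.021] 111
```

```bash
python3 - <<'E'
from h import *
c=dict(np.load('scene0.npz'));P=pts(c);g=c['img'].max(-1)
m=(g<70)&(abs(P[...,0]-.204)<.12)&(abs(P[...,1]+.59)<.12)&(P[...,2]>.1)
for s in (-1,1):
  q=np.argwhere(m&((P[...,1]+.59)*s>.02)); 
  z=P[q[:,0],q[:,1],2]; o=np.argsort(z)[:14]
  for v,u in q[o]: print(u,v,P[v,u].round(3),g[v,u])
i=c['img'][20:180,0:120];cv2.imwrite('pics/z0.png',cv2.convertScaleAbs(cv2.resize(i,None,fx=4,fy=3.7),alpha=2.))
print(bot.read_state()['joint_positions'])
E
```

```text
20 156 [ 0.229 -0.632  0.221] 63
19 156 [ 0.229 -0.634  0.222] 47
18 157 [ 0.232 -0.635  0.223] 66
19 152 [ 0.219 -0.633  0.223] 67
18 156 [ 0.23  -0.635  0.223] 31
20 155 [ 0.229 -0.631  0.224] 44
19 155 [ 0.229 -0.633  0.224] 30
18 155 [ 0.229 -0.634  0.225] 18
17 156 [ 0.232 -0.635  0.225] 52
17 155 [ 0.229 -0.635  0.226] 24
20 154 [ 0.229 -0.63   0.226] 61
19 154 [ 0.228 -0.632  0.226] 31
19 153 [ 0.226 -0.631  0.227] 45
17 154 [ 0.229 -0.634  0.228] 13
71 133 [ 0.198 -0.54   0.222] 65
70 133 [ 0.198 -0.542  0.223] 52
69 133 [ 0.198 -0.544  0.223] 46
68 133 [ 0.198 -0.545  0.223] 46
67 133 [ 0.198 -0.547  0.224] 65
71 132 [ 0.199 -0.539  0.225] 56
67 131 [ 0.194 -0.546  0.225] 28
67 132 [ 0.198 -0.546  0.226] 46
68 131 [ 0.195 -0.544  0.226] 27
68 132 [ 0.199 -0.544  0.226] 23
70 132 [ 0.201 -0.541  0.227] 30
69 132 [ 0.201 -0.542  0.228] 28
70 131 [ 0.199 -0.54   0.228] 37
69 131 [ 0.199 -0.542  0.229] 19
[-40.11227489  35.72238498 107.197908     0.16781485  37.12720315
  49.78820321]
```

View pics/z0.png

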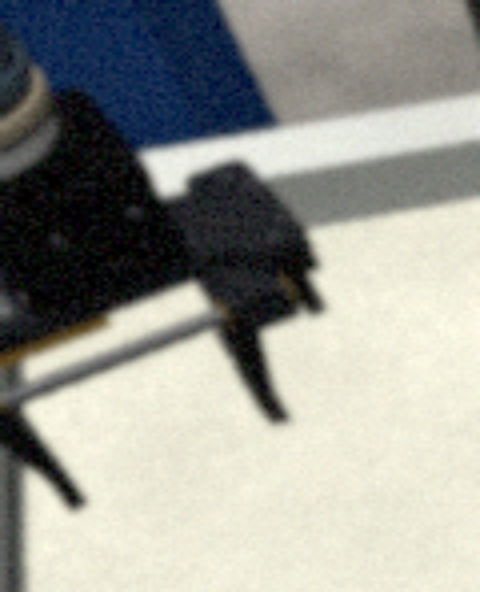

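The depth readings put the visible fingertips about 30 mm higher than the reported TCP, both here and at the start pose. I'll descend in small, force-watched steps to settle which is right.

Call:
send_rows(fingers=[1,1,1,1], dp=[[-0.5,1.5,-4],[-0.5,1.5,-8],[-0.5,1.5,-10],[-0.5,1.5,-10]], turn=[[0,0,0],[0,0,0],[0,0,0],[0,0,0]])

```text
time_s: 2.25
position: [0.4446, -0.2275, 0.0253]
tcp_rot: [[0.0, 1.0, -0.001], [0.002, -0.001, -1.0], [-1.0, 0.0, -0.002]]
force: [-0.1, 0.3, 0.3]
opening: 0.998
```

Call:
send_rows(fingers=[1,1,1], dp=[[0,0,-1.5],[0,0,-3],[0,0,-3]], turn=[[0,0,0],[0,0,0],[0,0,0]])

```text
time_s: 2.5
position: [0.4445, -0.2275, 0.0222]
tcp_rot: [[-0.0, 1.0, -0.001], [0.002, -0.001, -1.0], [-1.0, -0.0, -0.002]]
force: [0.2, 0.9, 0.3]
opening: 0.996
```

Call:
send_rows(fingers=[1,1,1], dp=[[0,0,-1.5],[0,0,-3],[0,0,-3]], turn=[[0,0,0],[0,0,0],[0,0,0]])

```text
time_s: 2.75
position: [0.4443, -0.2274, 0.0189]
tcp_rot: [[-0.0, 1.0, -0.001], [0.003, -0.001, -1.0], [-1.0, -0.0, -0.003]]
force: [0.2, -1.3, 0.2]
opening: 1.008
```

Call:
send_rows(fingers=[1,1,1,1,1], dp=[[0,0,-1.5],[0,0,-3],[0,0,-4.5],[0,0,-6],[0,0,-6]], turn=[[0,0,0],[0,0,0],[0,0,0],[0,0,0],[0,0,0]])

```text
time_s: 3.17
position: [0.4442, -0.2272, 0.0126]
tcp_rot: [[-0.001, 1.0, -0.001], [0.003, -0.001, -1.0], [-1.0, -0.001, -0.003]]
force: [-0.2, 0.6, -0.6]
opening: 1.0
```

Call:
send_rows(fingers=[1,1,1], dp=[[0,0,-1.5],[0,0,-3],[0,0,-3]], turn=[[0,0,0],[0,0,0],[0,0,0]])

```text
time_s: 3.42
position: [0.444, -0.2271, 0.0093]
tcp_rot: [[-0.001, 1.0, -0.001], [0.003, -0.001, -1.0], [-1.0, -0.001, -0.003]]
force: [-0.5, -0.3, 0.1]
opening: 1.002
```

Call:
send_rows(fingers=[1,1,1], dp=[[0,0,-1.5],[0,0,-3],[0,0,-3]], turn=[[0,0,0],[0,0,0],[0,0,0]])

```text
time_s: 3.67
position: [0.4439, -0.227, 0.006]
tcp_rot: [[-0.002, 1.0, -0.001], [0.004, -0.001, -1.0], [-1.0, -0.002, -0.004]]
force: [0.4, -0.2, -0.9]
opening: 1.001
```

```bash
python3 - <<'E'
from h import *
c=cap('scene');i=c['img'][170:290,200:340];cv2.imwrite('pics/z2.png',cv2.convertScaleAbs(cv2.resize(i,None,fx=4.8,fy=4.8),alpha=1.8))
E
```

```text
(no output)
```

View pics/z2.png

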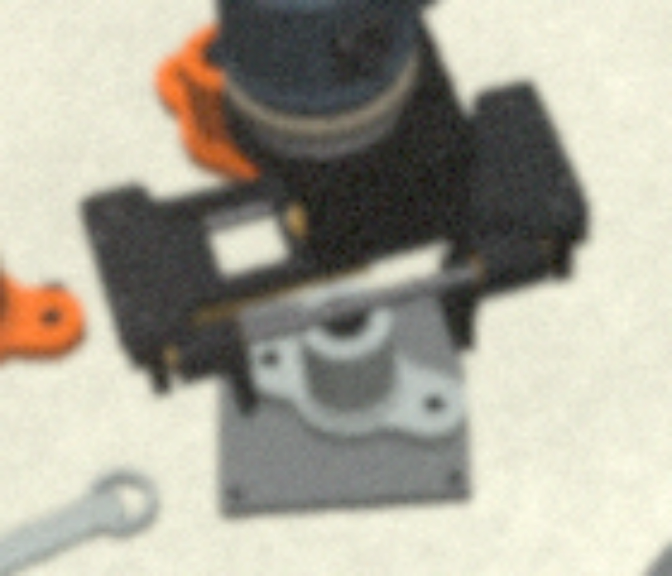

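No contact at a reported 6 mm, and the picture shows the tips still about 36 mm up, around mid-boss. So the reported z reads about 30 mm low, and I'll allow for that from here on. Closing now.

Call:
send_rows(fingers=[0.6,0.4,0.2,0,0,0,0,0,0,0], dp=[[0,0,-2],[0,0,-2],[0,0,-2],[0,0,-2],[0,0,-2],[0,0,-2],[0,0,-2],[0,0,-2],[0,0,-2],[0,0,-2]], turn=[[0,0,0],[0,0,0],[0,0,0],[0,0,0],[0,0,0],[0,0,0],[0,0,0],[0,0,0],[0,0,0],[0,0,0]])

```text
time_s: 4.55
position: [0.4441, -0.2274, 0.0042]
tcp_rot: [[-0.001, 1.0, -0.0], [0.003, -0.0, -1.0], [-1.0, -0.001, -0.003]]
force: [-1.3, -0.9, -0.3]
opening: 0.453
```

Call:
send_rows(fingers=[0,0,0,0,0,0,0,0,0,0], dp=[[0,0,5],[0,0,15],[0,0,30],[0,0,48],[0,0,66],[0,0,84],[0,0,102],[0,0,116],[0,0,125],[0,0,128]], turn=[[0,0,0],[0,0,0],[0,0,0],[0,0,0],[0,0,0],[0,0,0],[0,0,0],[0,0,0],[0,0,0],[0,0,0]])

```text
time_s: 5.38
position: [0.4445, -0.2275, 0.1339]
tcp_rot: [[0.001, 1.0, -0.0], [0.002, -0.0, -1.0], [-1.0, 0.001, -0.002]]
force: [-0.1, -0.8, -4.0]
opening: 0.447
```

Call:
send_rows(fingers=[0,0,0,0,0,0,0,0,0,0], dp=[[4,8,0],[13,25,0],[27,50,0],[42,80,0],[58,110,0],[74,140,0],[89,170,0],[103,195,0],[112,212,0],[116,220,0]], turn=[[0,0,0],[0,0,0],[0,0,0],[0,0,0],[0,0,0],[0,0,0],[0,0,0],[0,0,0],[0,0,0],[0,0,0]])

```text
time_s: 6.22
position: [0.5604, -0.0039, 0.1326]
tcp_rot: [[-0.001, 1.0, 0.003], [0.003, 0.003, -1.0], [-1.0, -0.001, -0.003]]
force: [-0.2, -0.1, -4.5]
opening: 0.45
```

Held (about 4.4 N on the wrist). On to the pad at (623,113).

Call:
send_rows(fingers=[0,0,0,0,0,0,0,0,0,0], dp=[[4,8,0],[12,22,0],[24,44,0],[38,70,0],[50,92,0],[58,108,0],[62.6,117,0],[62.6,117,-15],[62.6,117,-35],[62.6,117,-50]], turn=[[0,0,0],[0,0,0],[0,0,0],[0,0,0],[0,0,0],[0,0,0],[0,0,0],[0,0,0],[0,0,0],[0,0,0]])

```text
time_s: 7.05
position: [0.6217, 0.1124, 0.081]
tcp_rot: [[-0.004, 1.0, 0.002], [0.002, 0.002, -1.0], [-1.0, -0.004, -0.002]]
force: [-0.3, 0.1, -4.4]
opening: 0.451
```

Call:
send_rows(fingers=[0,0,0,0,0,0,0,0], dp=[[0,0,-15],[0,0,-30],[0,0,-44],[0,0,-56],[0,0,-65],[0,0,-70],[0,0,-72],[0,0,-72]], turn=[[0,0,0],[0,0,0],[0,0,0],[0,0,0],[0,0,0],[0,0,0],[0,0,0],[0,0,0]])

```text
time_s: 7.72
position: [0.6216, 0.1122, 0.0087]
tcp_rot: [[-0.004, 1.0, 0.002], [0.002, 0.002, -1.0], [-1.0, -0.004, -0.002]]
force: [-0.3, 0.5, -4.7]
opening: 0.449
```

Call:
send_rows(fingers=[0,0,0,0,0], dp=[[0,0,-1],[0,0,-2.5],[0,0,-3.5],[0,0,-4.5],[0,0,-4.5]], turn=[[0,0,0],[0,0,0],[0,0,0],[0,0,0],[0,0,0]])

```text
time_s: 8.13
position: [0.6217, 0.1123, 0.0043]
tcp_rot: [[-0.004, 1.0, 0.002], [0.002, 0.002, -1.0], [-1.0, -0.004, -0.002]]
force: [-0.4, -0.5, -5.9]
opening: 0.448
```

Call:
send_rows(fingers=[0,0,0], dp=[[0,0,-0.7],[0,0,-1.3],[0,0,-1.3]], turn=[[0,0,0],[0,0,0],[0,0,0]])

```text
time_s: 8.38
position: [0.6217, 0.1123, 0.0042]
tcp_rot: [[-0.004, 1.0, 0.002], [0.002, 0.002, -1.0], [-1.0, -0.004, -0.002]]
force: [-2.3, -1.0, 4.9]
opening: 0.453
```

Contact: the force rose to +4.9 N, which matches the predicted 4.2 mm. Release and lift.

Call:
send_rows(fingers=[0.6,0.8,1,1,1,1], dp=[[0,0,0],[0,0,0],[0,0,0],[0,0,0],[0,0,0],[0,0,0]], turn=[[0,0,0],[0,0,0],[0,0,0],[0,0,0],[0,0,0],[0,0,0]])

```text
time_s: 8.88
position: [0.6218, 0.1123, 0.0041]
tcp_rot: [[-0.004, 1.0, 0.002], [0.002, 0.002, -1.0], [-1.0, -0.004, -0.002]]
force: [0.6, 0.8, 1.0]
opening: 0.823
```

Call:
send_rows(fingers=[1,1,1,1,1,1,1,1,1,1], dp=[[0,0,5],[0,0,20],[0,0,40],[0,0,70],[0,0,100],[-17,10,100],[-40,25,100],[-70,45,100],[-100,65,100],[-125,83,100]], turn=[[0,0,0],[0,0,0],[0,0,0],[0,0,0],[0,0,0],[0,0,0],[0,0,0],[0,0,0],[0,0,0],[0,0,0]])

```text
time_s: 9.72
position: [0.4945, 0.1959, 0.1045]
tcp_rot: [[-0.005, 1.0, 0.002], [0.002, 0.002, -1.0], [-1.0, -0.005, -0.003]]
force: [-0.1, -0.7, 0.1]
opening: 0.993
```

Call:
send_rows(fingers=[1,1,1,1,1,1,1,1,1,1], dp=[[-20,12,0],[-37,22,0],[-37,22,-10],[-37,22,-30],[-37,22,-50],[-37,22,-70],[-37,22,-86],[-37,22,-95],[-37,22,-99],[-37,22,-99]], turn=[[0,0,0],[0,0,0],[0,0,0],[0,0,0],[0,0,0],[0,0,0],[0,0,0],[0,0,0],[0,0,0],[0,0,0]])

```text
time_s: 10.55
position: [0.4577, 0.2176, 0.0047]
tcp_rot: [[-0.006, 1.0, 0.001], [0.002, 0.001, -1.0], [-1.0, -0.006, -0.002]]
force: [1.6, 0.6, 0.1]
opening: 0.999
```

Call:
send_rows(fingers=[0.6,0.4,0.2,0,0,0,0,0,0], dp=[[0,0,0],[0,0,0],[0,0,0],[0,0,0],[0,0,0],[0,0,0],[0,0,0],[0,0,0],[0,0,0]], turn=[[0,0,0],[0,0,0],[0,0,0],[0,0,0],[0,0,0],[0,0,0],[0,0,0],[0,0,0],[0,0,0]])

```text
time_s: 11.3
position: [0.4577, 0.2176, 0.0048]
tcp_rot: [[-0.006, 1.0, 0.001], [0.002, 0.001, -1.0], [-1.0, -0.006, -0.002]]
force: [-0.2, 0.3, 0.9]
opening: 0.452
```

Call:
send_rows(fingers=[0,0,0,0,0,0,0,0,0,0], dp=[[0,0,5],[0,0,15],[0,0,30],[0,0,48],[0,0,66],[0,0,84],[0,0,102],[0,0,116],[0,-4,125],[0,-10,128]], turn=[[0,0,0],[0,0,0],[0,0,0],[0,0,0],[0,0,0],[0,0,0],[0,0,0],[0,0,0],[0,0,0],[0,0,0]])

```text
time_s: 12.13
position: [0.4582, 0.2077, 0.1345]
tcp_rot: [[-0.003, 1.0, 0.002], [0.003, 0.002, -1.0], [-1.0, -0.003, -0.003]]
force: [0.6, 0.3, -3.7]
opening: 0.45
```

Call:
send_rows(fingers=[0,0,0,0,0,0,0,0,0,0], dp=[[0,-15,0],[0,-35,0],[0,-60,0],[0,-85,0],[0,-110,0],[0,-135,0],[0,-160,0],[0,-185,0],[0,-205,0],[0,-220,0]], turn=[[0,0,0],[0,0,0],[0,0,0],[0,0,0],[0,0,0],[0,0,0],[0,0,0],[0,0,0],[0,0,0],[0,0,0]])

```text
time_s: 12.97
position: [0.4572, -0.0144, 0.1339]
tcp_rot: [[-0.005, 1.0, 0.001], [0.003, 0.001, -1.0], [-1.0, -0.005, -0.003]]
force: [0.1, 0.9, -3.9]
opening: 0.452
```

Call:
send_rows(fingers=[0,0,0,0,0,0,0,0,0,0], dp=[[-1,-15,0],[-3,-35,0],[-5,-60,0],[-7,-85,0],[-9,-110,0],[-11,-135,0],[-13,-160,0],[-15,-185,0],[-16,-205,0],[-16,-217,0]], turn=[[0,0,0],[0,0,0],[0,0,0],[0,0,0],[0,0,0],[0,0,0],[0,0,0],[0,0,0],[0,0,0],[0,0,0]])

```text
time_s: 13.8
position: [0.4403, -0.2338, 0.1333]
tcp_rot: [[-0.005, 1.0, -0.001], [0.003, -0.001, -1.0], [-1.0, -0.005, -0.003]]
force: [0.6, 0.4, -5.1]
opening: 0.449
```

Call:
send_rows(fingers=[0,0,0,0,0,0,0,0,0,0], dp=[[1,2.5,0],[1,2.5,-12],[1,2.5,-32],[1,2.5,-52],[1,2.5,-72],[1,2.5,-92],[1,2.5,-108],[1,2.5,-118],[1,2.5,-123],[1,2.5,-124]], turn=[[0,0,0],[0,0,0],[0,0,0],[0,0,0],[0,0,0],[0,0,0],[0,0,0],[0,0,0],[0,0,0],[0,0,0]])

```text
time_s: 14.63
position: [0.4407, -0.2303, 0.0085]
tcp_rot: [[-0.007, 1.0, -0.001], [0.004, -0.001, -1.0], [-1.0, -0.007, -0.004]]
force: [-0.2, -0.1, -4.2]
opening: 0.453
```

Call:
send_rows(fingers=[0,0,0,0,0], dp=[[0,0,-1],[0,0,-2],[0,0,-3],[0,0,-4],[0,0,-4]], turn=[[0,0,0],[0,0,0],[0,0,0],[0,0,0],[0,0,0]])

```text
time_s: 15.05
position: [0.441, -0.2305, 0.0049]
tcp_rot: [[-0.006, 1.0, -0.001], [0.003, -0.001, -1.0], [-1.0, -0.006, -0.003]]
force: [-0.4, -0.3, -4.1]
opening: 0.454
```

Call:
send_rows(fingers=[0,0,0,0], dp=[[0,0,-0.5],[0,0,-1],[0,0,-1.5],[0,0,-1.5]], turn=[[0,0,0],[0,0,0],[0,0,0],[0,0,0]])

```text
time_s: 15.38
position: [0.4411, -0.2305, 0.0047]
tcp_rot: [[-0.006, 1.0, -0.001], [0.003, -0.001, -1.0], [-1.0, -0.006, -0.003]]
force: [-0.9, 2.1, 8.2]
opening: 0.457
```

Call:
send_rows(fingers=[0.6,0.8,1,1,1,1,1], dp=[[0,0,0],[0,0,0],[0,0,0],[0,0,0],[0,0,0],[0,0,0],[0,0,0]], turn=[[0,0,0],[0,0,0],[0,0,0],[0,0,0],[0,0,0],[0,0,0],[0,0,0]])

```text
time_s: 15.97
position: [0.4411, -0.2305, 0.0046]
tcp_rot: [[-0.006, 1.0, -0.001], [0.003, -0.001, -1.0], [-1.0, -0.006, -0.003]]
force: [0.2, -0.3, 0.2]
opening: 0.899
```

Call:
send_rows(fingers=[1,1,1,1,1,1,1,1,1,1], dp=[[0,0,5],[0,0,20],[0,0,40],[0,0,70],[0,0,100],[10,20,100],[25,48,100],[43,81,100],[60,114,100],[78,148,100]], turn=[[0,0,0],[0,0,0],[0,0,0],[0,0,0],[0,0,0],[0,0,0],[0,0,0],[0,0,0],[0,0,0],[0,0,0]])

```text
time_s: 16.8
position: [0.5194, -0.0812, 0.1051]
tcp_rot: [[-0.006, 1.0, -0.002], [0.003, -0.002, -1.0], [-1.0, -0.006, -0.003]]
force: [0.5, -0.5, 1.0]
opening: 0.997
```

Call:
send_rows(fingers=[1,1,1,1,1,1,1,1], dp=[[17,33,0],[34,65,0],[51,97,0],[68,129,0],[85,161,0],[97,183,0],[102,193,0],[102,193,0]], turn=[[0,0,0],[0,0,0],[0,0,0],[0,0,0],[0,0,0],[0,0,0],[0,0,0],[0,0,0]])

```text
time_s: 17.47
position: [0.6221, 0.114, 0.1052]
tcp_rot: [[-0.005, 1.0, 0.001], [0.003, 0.001, -1.0], [-1.0, -0.005, -0.003]]
force: [-0.1, 0.2, -0.3]
opening: 0.999
```

Call:
send_rows(fingers=[1,1,1,1,1,1,1,1,1], dp=[[-0.4,-1.7,-10],[-0.4,-1.7,-28],[-0.4,-1.7,-46],[-0.4,-1.7,-64],[-0.4,-1.7,-80],[-0.4,-1.7,-92],[-0.4,-1.7,-99],[-0.4,-1.7,-100.5],[-0.4,-1.7,-100.5]], turn=[[0,0,0],[0,0,0],[0,0,0],[0,0,0],[0,0,0],[0,0,0],[0,0,0],[0,0,0],[0,0,0]])

```text
time_s: 18.22
position: [0.6213, 0.1115, 0.0043]
tcp_rot: [[-0.006, 1.0, 0.0], [0.003, 0.0, -1.0], [-1.0, -0.006, -0.003]]
force: [-0.1, 0.6, 1.3]
opening: 0.999
```

Call:
send_rows(fingers=[0.6,0.4,0.2,0,0,0,0,0,0], dp=[[0,0,0],[0,0,0],[0,0,0],[0,0,0],[0,0,0],[0,0,0],[0,0,0],[0,0,0],[0,0,0]], turn=[[0,0,0],[0,0,0],[0,0,0],[0,0,0],[0,0,0],[0,0,0],[0,0,0],[0,0,0],[0,0,0]])

```text
time_s: 18.97
position: [0.6213, 0.1117, 0.0043]
tcp_rot: [[-0.006, 1.0, 0.0], [0.003, 0.0, -1.0], [-1.0, -0.006, -0.003]]
force: [-0.3, -0.2, 0.7]
opening: 0.454
```

Call:
send_rows(fingers=[0,0,0,0,0,0,0,0,0,0], dp=[[0,0,5],[0,0,15],[0,0,30],[0,0,48],[0,0,66],[0,0,84],[0,0,102],[0,0,113],[0,0,118],[0,0,118]], turn=[[0,0,0],[0,0,0],[0,0,0],[0,0,0],[0,0,0],[0,0,0],[0,0,0],[0,0,0],[0,0,0],[0,0,0]])

```text
time_s: 19.8
position: [0.6219, 0.1117, 0.1236]
tcp_rot: [[-0.003, 1.0, 0.0], [0.003, 0.0, -1.0], [-1.0, -0.003, -0.003]]
force: [0.1, 0.7, -3.3]
opening: 0.449
```

```bash
python3 - <<'E'
from h import *
c=cap('top');cv2.imwrite('pics/top2.png',c['img']);np.savez('top2.npz',**{k:np.array(v) for k,v in c.items()})
E
sed 's/top0/top2/' n.py | python3 - 
```

```text
table grey 141.0 plate 120.66
depth oval 2216 circ 458.8 217.6 73.8 rect [458.  220.9] [147.5  71.5] 13.6
depth three 2483 circ 447.6 -9.3 73.4 rect [435.4  -9.3] [120.9 133.2] 1.3
depth sq 2884 circ 441.4 -231.5 74.3 rect [ 441.4 -230.9] [111.2 108.7] 74.7
depth rnd 2858 circ 615.5 -97.7 63.3 rect [613.9 -97.4] [121.7 123. ] 88.7
pad none
col oval 44988 circ 433.9 341.8 433.9 rect [433.7 341.4] [419.6 865. ] 65.7
col three 1925 circ 448.5 -9.4 73.9 rect [435.6 -10.2] [120.9 135.1] 1.3
col sq 2329 circ 441.0 -230.4 75.2 rect [ 441.1 -231. ] [109.3 109.1] 75.2
rnd none
col pad 44988 circ 433.9 341.8 433.9 rect [433.7 341.4] [419.6 865. ] 65.7
```

View pics/top2.png

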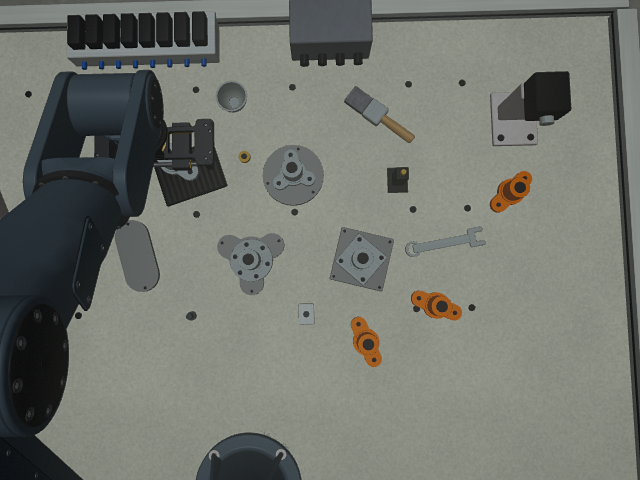

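Call:
send_rows(fingers=[0,0,0,0,0,0,0,0,0,0], dp=[[-8,5,0],[-24,16,0],[-44,29,0],[-66,44,0],[-88,58,0],[-110,73,0],[-130,86,0],[-148,98,0],[-159,106,0],[-163.5,109,0]], turn=[[0,0,-0.02],[0,0,-0.06],[0,0,-0.12],[0,0,-0.19],[0,0,-0.26],[0,0,-0.33],[0,0,-0.4],[0,0,-0.46],[0,0,-0.5],[0,0,-0.52]])

```text
time_s: 20.68
position: [0.4534, 0.2214, 0.1211]
tcp_rot: [[-0.009, 0.868, -0.497], [0.005, -0.497, -0.868], [-1.0, -0.01, 0.0]]
force: [0.3, -0.9, -4.7]
opening: 0.45
```

```bash
python3 - <<'E'
from h import *
s=bot.read_state();print(s['position'],s['joint_positions'])
E
```

```text
[0.45341131 0.22137882 0.12107945] [ 13.05307569  27.328039   103.06968133   0.50327124  50.04912029
 132.50455949]
```

Call:
send_rows(fingers=[0,0,0,0,0,0,0,0,0,0], dp=[[5,-1,0],[5,-1,-10],[5,-1,-28],[5,-1,-48],[5,-1,-68],[5,-1,-86],[5,-1,-98],[5,-1,-107],[5,-1,-112],[5,-1,-112]], turn=[[0,0,0],[0,0,0],[0,0,0],[0,0,0],[0,0,0],[0,0,0],[0,0,0],[0,0,0],[0,0,0],[0,0,0]])

```text
time_s: 21.52
position: [0.4583, 0.2199, 0.0076]
tcp_rot: [[-0.011, 0.868, -0.497], [0.004, -0.497, -0.868], [-1.0, -0.012, 0.002]]
force: [0.3, -0.8, -3.6]
opening: 0.45
```

Call:
send_rows(fingers=[0,0,0,0,0], dp=[[0,0,-1],[0,0,-2],[0,0,-3],[0,0,-4],[0,0,-4]], turn=[[0,0,0],[0,0,0],[0,0,0],[0,0,0],[0,0,0]])

```text
time_s: 21.93
position: [0.4588, 0.22, 0.0044]
tcp_rot: [[-0.01, 0.868, -0.497], [0.005, -0.497, -0.868], [-1.0, -0.011, 0.001]]
force: [-1.2, -0.3, -2.0]
opening: 0.454
```

Call:
send_rows(fingers=[0,0,0], dp=[[0,0,-0.5],[0,0,-1],[0,0,-1]], turn=[[0,0,0],[0,0,0],[0,0,0]])

```text
time_s: 22.18
position: [0.4589, 0.2201, 0.0043]
tcp_rot: [[-0.009, 0.868, -0.497], [0.005, -0.497, -0.868], [-1.0, -0.01, 0.0]]
force: [-1.6, -2.1, 4.4]
opening: 0.457
```

Call:
send_rows(fingers=[0.6,0.8,1,1,1,1,1], dp=[[0,0,0],[0,0,0],[0,0,0],[0,0,0],[0,0,0],[0,0,0],[0,0,0]], turn=[[0,0,0],[0,0,0],[0,0,0],[0,0,0],[0,0,0],[0,0,0],[0,0,0]])

```text
time_s: 22.77
position: [0.4588, 0.2201, 0.0042]
tcp_rot: [[-0.009, 0.868, -0.497], [0.005, -0.497, -0.868], [-1.0, -0.01, 0.0]]
force: [0.7, -0.3, -0.5]
opening: 0.901
```

Call:
send_rows(fingers=[1,1,1,1,1,1,1,1,1,1], dp=[[0,0,5],[0,0,20],[0,0,40],[0,0,70],[0,0,100],[0,-20,100],[0,-50,100],[0,-85,100],[0,-120,100],[-3,-155,100]], turn=[[0,0,0],[0,0,0],[0,0,0],[0,0,0],[0,0,0],[0,0,0.1],[0,0,0.2],[0,0,0.3],[0,0,0.4],[0,0,0.5]])

```text
time_s: 23.6
position: [0.4565, 0.0637, 0.1048]
tcp_rot: [[-0.008, 1.0, -0.014], [-0.0, -0.014, -1.0], [-1.0, -0.008, 0.001]]
force: [0.2, -0.0, 0.0]
opening: 0.995
```

Call:
send_rows(fingers=[1,1,1,1,1,1,1,1,1,1], dp=[[-5,-30,0],[-11,-60,0],[-13.5,-75,0],[-13.5,-75,-15],[-13.5,-75,-35],[-13.5,-75,-55],[-13.5,-75,-75],[-13.5,-75,-90],[-13.5,-75,-98],[-13.5,-75,-100]], turn=[[0,0,0],[0,0,0],[0,0,0],[0,0,0],[0,0,0],[0,0,0],[0,0,0],[0,0,0],[0,0,0],[0,0,0]])

```text
time_s: 24.43
position: [0.4423, -0.0111, 0.0039]
tcp_rot: [[-0.01, 1.0, -0.014], [0.0, -0.014, -1.0], [-1.0, -0.01, -0.0]]
force: [-0.2, 1.0, -0.4]
opening: 1.0
```

Call:
send_rows(fingers=[0.8,0.6,0.4,0.2,0,0,0,0,0,0], dp=[[0,0,0],[0,0,0],[0,0,0],[0,0,0],[0,0,0],[0,0,0],[0,0,0],[0,0,0],[0,0,0],[0,0,0]], turn=[[0,0,0],[0,0,0],[0,0,0],[0,0,0],[0,0,0],[0,0,0],[0,0,0],[0,0,0],[0,0,0],[0,0,0]])

```text
time_s: 25.27
position: [0.4425, -0.0113, 0.004]
tcp_rot: [[-0.01, 1.0, -0.014], [-0.0, -0.014, -1.0], [-1.0, -0.01, 0.0]]
force: [-0.3, -1.4, 2.9]
opening: 0.454
```

Call:
send_rows(fingers=[0,0,0,0,0,0,0,0,0,0], dp=[[0,0,5],[0,0,15],[0,0,30],[0,0,48],[0,0,66],[0,0,84],[0,0,102],[0,0,116],[0,0,120],[0,0,120]], turn=[[0,0,0],[0,0,0],[0,0,0],[0,0,0],[0,0,0],[0,0,0],[0,0,0],[0,0,0],[0,0,0],[0,0,0]])

```text
time_s: 26.1
position: [0.4427, -0.0113, 0.1247]
tcp_rot: [[-0.008, 1.0, -0.014], [-0.0, -0.014, -1.0], [-1.0, -0.008, 0.001]]
force: [-0.4, -0.2, -5.1]
opening: 0.452
```

To the pad: (622.5,112.5), delta (180,124).

Call:
send_rows(fingers=[0,0,0,0,0,0,0,0,0,0], dp=[[6,4,0],[20,14,0],[42,29,0],[66,45,0],[92,63,0],[118,81,0],[143,98,0],[163,112,0],[176,121,0],[180,124,0]], turn=[[0,0,0],[0,0,0],[0,0,0],[0,0,0],[0,0,0],[0,0,0],[0,0,0],[0,0,0],[0,0,0],[0,0,0]])

```text
time_s: 26.93
position: [0.6244, 0.1149, 0.1223]
tcp_rot: [[-0.009, 1.0, -0.012], [0.0, -0.012, -1.0], [-1.0, -0.009, -0.0]]
force: [0.4, -0.3, -4.9]
opening: 0.451
```

Call:
send_rows(fingers=[0,0,0,0,0,0,0,0,0,0], dp=[[0,0,0],[0,0,-10],[0,0,-28],[0,0,-48],[0,0,-68],[0,0,-88],[0,0,-103],[0,0,-112],[0,0,-116],[0,0,-116]], turn=[[0,0,0],[0,0,0],[0,0,0],[0,0,0],[0,0,0],[0,0,0],[0,0,0],[0,0,0],[0,0,0],[0,0,0]])

```text
time_s: 27.77
position: [0.6227, 0.1143, 0.0054]
tcp_rot: [[-0.012, 1.0, -0.013], [0.0, -0.013, -1.0], [-1.0, -0.012, -0.0]]
force: [0.3, -0.6, -3.7]
opening: 0.451
```

Call:
send_rows(fingers=[0,0,0,0,0], dp=[[0,0,-1],[0,0,-2],[0,0,-3],[0,0,-4],[0,0,-4]], turn=[[0,0,0],[0,0,0],[0,0,0],[0,0,0],[0,0,0]])

```text
time_s: 28.18
position: [0.6234, 0.1142, 0.0041]
tcp_rot: [[-0.01, 1.0, -0.012], [-0.0, -0.013, -1.0], [-1.0, -0.01, 0.0]]
force: [-2.3, -2.1, 7.4]
opening: 0.452
```

Call:
send_rows(fingers=[0.6,0.8,1,1,1,1,1], dp=[[0,0,0],[0,0,0],[0,0,0],[0,0,0],[0,0,0],[0,0,0],[0,0,0]], turn=[[0,0,0],[0,0,0],[0,0,0],[0,0,0],[0,0,0],[0,0,0],[0,0,0]])

```text
time_s: 28.77
position: [0.6234, 0.1142, 0.0039]
tcp_rot: [[-0.01, 1.0, -0.013], [-0.0, -0.013, -1.0], [-1.0, -0.01, 0.0]]
force: [0.2, -0.4, 0.0]
opening: 0.899
```

Call:
send_rows(fingers=[1,1,1,1,1,1,1,1,1,1], dp=[[0,0,5],[0,0,20],[0,0,40],[0,0,70],[0,0,100],[-1,-20,100],[-2,-50,100],[-3,-85,100],[-4,-120,100],[-5,-155,100]], turn=[[0,0,0],[0,0,0],[0,0,0],[0,0,0],[0,0,0],[0,-0.01,0],[0,-0.01,0],[0,-0.01,0],[0,-0.01,0],[0,-0.01,0]])

```text
time_s: 29.6
position: [0.6182, -0.042, 0.1044]
tcp_rot: [[0.0, 1.0, -0.012], [-0.0, -0.012, -1.0], [-1.0, 0.0, 0.0]]
force: [0.3, 0.6, 0.1]
opening: 1.001
```

Call:
send_rows(fingers=[1,1,1,1,1,1,1,1,1,1], dp=[[-1,-25,0],[-1,-47,0],[-1,-55.3,0],[-1,-55.3,-15],[-1,-55.3,-35],[-1,-55.3,-55],[-1,-55.3,-75],[-1,-55.3,-90],[-1,-55.3,-98],[-1,-55.3,-99.5]], turn=[[0,0,0],[0,0,0],[0,0,0],[0,0,0],[0,0,0],[0,0,0],[0,0,0],[0,0,0],[0,0,0],[0,0,0]])

```text
time_s: 30.43
position: [0.616, -0.096, 0.0033]
tcp_rot: [[-0.003, 1.0, -0.011], [0.001, -0.011, -1.0], [-1.0, -0.003, -0.001]]
force: [-0.5, -0.1, 0.3]
opening: 0.998
```

Call:
send_rows(fingers=[0.8,0.6,0.4,0.2,0,0,0,0,0,0], dp=[[0,0,0],[0,0,0],[0,0,0],[0,0,0],[0,0,0],[0,0,0],[0,0,0],[0,0,0],[0,0,0],[0,0,0]], turn=[[0,0,0],[0,0,0],[0,0,0],[0,0,0],[0,0,0],[0,0,0],[0,0,0],[0,0,0],[0,0,0],[0,0,0]])

```text
time_s: 31.27
position: [0.6163, -0.0966, 0.0036]
tcp_rot: [[-0.003, 1.0, -0.011], [0.0, -0.011, -1.0], [-1.0, -0.003, -0.0]]
force: [-0.6, -2.2, 1.6]
opening: 0.454
```

Call:
send_rows(fingers=[0,0,0,0,0,0,0,0,0,0], dp=[[0,0,5],[0,0,15],[0,0,30],[0,0,48],[0,0,66],[0,0,84],[0,0,102],[0,0,116],[0,0,120],[0,0,120]], turn=[[0,0,0],[0,0,0],[0,0,0],[0,0,0],[0,0,0],[0,0,0],[0,0,0],[0,0,0],[0,0,0],[0,0,0]])

```text
time_s: 32.1
position: [0.6169, -0.0965, 0.125]
tcp_rot: [[-0.0, 1.0, -0.011], [-0.0, -0.011, -1.0], [-1.0, -0.0, 0.0]]
force: [-0.6, -0.4, -3.7]
opening: 0.455
```

```bash
python3 - <<'E'
from h import *
c=cap('top');cv2.imwrite('pics/top3.png',c['img']);np.savez('top3.npz',**{k:np.array(v) for k,v in c.items()})
E
sed 's/top0/top3/' n.py | python3 - | grep -E 'three|oval'; sed "s/for n in('scene','top')/for n in('top',)/;s/{n}0/{n}3/;s/crop0/crop3/" m.py | python3 -
```

```text
depth oval 127 circ 510.7 249.1 24.2 rect [512.7 252.4] [14.8 48.1] 58.9
three none
oval none
col three 72964 circ 412.0 160.6 506.6 rect [464.5 243.2] [ 567.9 1003.8] 57.5
top table z med 1.9526288569049477e-05
boss [177.1 165.5] 168 [0.6266 0.1229 0.0699] [0.6244 0.1225 0.0702] [0.038 0.026 0.009]
boss [400.3 174.9] 99 [ 0.5944 -0.3027  0.0759] [ 0.5992 -0.3079  0.07  ] [0.024 0.024 0.016]
boss [362.4 257.8] 345 [ 0.4399 -0.2283  0.0697] [ 0.4399 -0.2282  0.0694] [0.038 0.038 0.012]
```

View pics/top3.png

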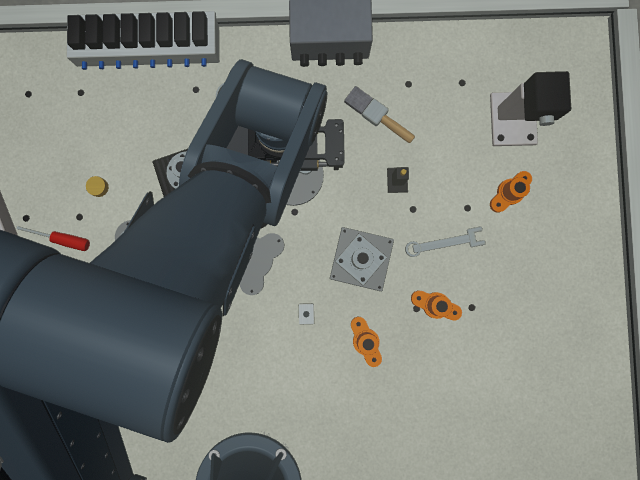

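Call:
send_rows(fingers=[0,0,0,0,0,0,0,0,0,0], dp=[[-6,3,0],[-20,10,0],[-40,20,0],[-63,32,0],[-87,45,0],[-111,57,0],[-134,69,0],[-153,79,0],[-165,85,0],[-169.5,87,0]], turn=[[0,0,0],[0,0,0],[0,0,0],[0,0,0],[0,0,0],[0,0,0],[0,0,0],[0,0,0],[0,0,0],[0,0,0]])

```text
time_s: 32.98
position: [0.4415, -0.0073, 0.1227]
tcp_rot: [[-0.009, 1.0, -0.01], [0.003, -0.01, -1.0], [-1.0, -0.009, -0.002]]
force: [-0.2, 0.2, -4.5]
opening: 0.451
```

Call:
send_rows(fingers=[0,0,0,0,0,0,0,0], dp=[[2,0,0],[2,0,-10],[2,0,-25],[2,0,-42],[2,0,-60],[2,0,-75],[2,0,-85],[2,0,-85]], turn=[[0,0,0],[0,0,0],[0,0,0],[0,0,0],[0,0,0],[0,0,0],[0,0,0],[0,0,0]])

```text
time_s: 33.65
position: [0.4437, -0.0077, 0.0356]
tcp_rot: [[-0.012, 1.0, -0.01], [0.003, -0.01, -1.0], [-1.0, -0.012, -0.003]]
force: [0.8, 0.3, -3.9]
opening: 0.455
```

Call:
send_rows(fingers=[0,0,0,0,0,0,0], dp=[[4,-1.8,0],[4,-1.8,-8],[4,-1.8,-16],[4,-1.8,-22],[4,-1.8,-26],[4,-1.8,-27],[4,-1.8,-27]], turn=[[0,-0.01,0],[0,-0.01,0],[0,-0.01,0],[0,-0.01,0],[0,-0.01,0],[0,-0.01,0],[0,-0.01,0]])

```text
time_s: 34.23
position: [0.4475, -0.0094, 0.0083]
tcp_rot: [[-0.003, 1.0, -0.01], [0.003, -0.01, -1.0], [-1.0, -0.003, -0.003]]
force: [0.3, -0.5, -3.9]
opening: 0.451
```

Call:
send_rows(fingers=[0,0,0,0,0], dp=[[0,0,-1],[0,0,-2],[0,0,-3],[0,0,-4],[0,0,-4]], turn=[[0,0,0],[0,0,0],[0,0,0],[0,0,0],[0,0,0]])

```text
time_s: 34.65
position: [0.4475, -0.0094, 0.0043]
tcp_rot: [[-0.003, 1.0, -0.01], [0.003, -0.01, -1.0], [-1.0, -0.003, -0.003]]
force: [-0.1, -0.5, -3.9]
opening: 0.45
```

Call:
send_rows(fingers=[0,0,0,0], dp=[[0,0,-0.5],[0,0,-1],[0,0,-1.5],[0,0,-1.5]], turn=[[0,0,0],[0,0,0],[0,0,0],[0,0,0]])

```text
time_s: 34.98
position: [0.4476, -0.0093, 0.0035]
tcp_rot: [[-0.002, 1.0, -0.01], [0.003, -0.01, -1.0], [-1.0, -0.002, -0.003]]
force: [-0.8, 0.8, 4.8]
opening: 0.449
```

Call:
send_rows(fingers=[0.6,0.8,1,1,1,1,1], dp=[[0,0,0],[0,0,0],[0,0,0],[0,0,0],[0,0,0],[0,0,0],[0,0,0]], turn=[[0,0,0],[0,0,0],[0,0,0],[0,0,0],[0,0,0],[0,0,0],[0,0,0]])

```text
time_s: 35.57
position: [0.4476, -0.0093, 0.0035]
tcp_rot: [[-0.002, 1.0, -0.01], [0.003, -0.01, -1.0], [-1.0, -0.002, -0.003]]
force: [0.2, 0.1, 0.3]
opening: 0.901
```

Call:
send_rows(fingers=[1,1,1,1,1,1,1,1,1,1], dp=[[0,0,5],[0,0,20],[0,0,40],[0,0,70],[0,0,100],[17,12,100],[43,30,100],[71,50,100],[100,70,100],[130,91,100]], turn=[[0,0,0],[0,0,0],[0,0,0],[0,0,0],[0,0,0],[0,0,0],[0,0,0],[0,0,0],[0,0,0],[0,0,0]])

```text
time_s: 36.4
position: [0.5783, 0.0826, 0.1041]
tcp_rot: [[-0.002, 1.0, -0.01], [0.003, -0.01, -1.0], [-1.0, -0.002, -0.003]]
force: [0.6, -0.6, 0.2]
opening: 1.002
```

Call:
send_rows(fingers=[1,1,1,1,1,1,1,1,1,1], dp=[[22,15,0],[40,28,0],[45,31.5,0],[45,31.5,-15],[45,31.5,-35],[45,31.5,-55],[45,31.5,-75],[45,31.5,-90],[45,31.5,-98],[45,31.5,-99.5]], turn=[[0,0,0],[0,0,0],[0,0,0],[0,0,0],[0,0,0],[0,0,0],[0,0,0],[0,0,0],[0,0,0],[0,0,0]])

```text
time_s: 37.23
position: [0.621, 0.1136, 0.0029]
tcp_rot: [[-0.007, 1.0, -0.011], [0.003, -0.011, -1.0], [-1.0, -0.007, -0.003]]
force: [-0.6, -0.3, 0.3]
opening: 0.995
```

Call:
send_rows(fingers=[0.8,0.6,0.4,0.2,0,0,0,0,0,0], dp=[[0,0,0],[0,0,0],[0,0,0],[0,0,0],[0,0,0],[0,0,0],[0,0,0],[0,0,0],[0,0,0],[0,0,0]], turn=[[0,0,0],[0,0,0],[0,0,0],[0,0,0],[0,0,0],[0,0,0],[0,0,0],[0,0,0],[0,0,0],[0,0,0]])

```text
time_s: 38.07
position: [0.6211, 0.1138, 0.0031]
tcp_rot: [[-0.007, 1.0, -0.011], [0.003, -0.011, -1.0], [-1.0, -0.007, -0.003]]
force: [-0.1, 0.3, 1.5]
opening: 0.455
```

Call:
send_rows(fingers=[0,0,0,0,0,0,0,0,0,0], dp=[[0,0,5],[0,0,15],[0,0,30],[0,0,48],[0,0,66],[0,0,84],[0,0,102],[0,0,116],[0,0,120],[0,0,120]], turn=[[0,0,0],[0,0,0],[0,0,0],[0,0,0],[0,0,0],[0,0,0],[0,0,0],[0,0,0],[0,0,0],[0,0,0]])

```text
time_s: 38.9
position: [0.6217, 0.1138, 0.1245]
tcp_rot: [[-0.004, 1.0, -0.011], [0.003, -0.011, -1.0], [-1.0, -0.004, -0.003]]
force: [0.2, -0.2, -4.3]
opening: 0.451
```

```bash
python3 - <<'E'
from h import *
c=cap('top');cv2.imwrite('pics/top4.png',c['img']);np.savez('top4.npz',**{k:np.array(v) for k,v in c.items()})
E
sed 's/top0/top4/;s/0.5/x/' n.py | python3 - | grep -E 'rnd'
python3 - <<'E'
from h import *
# round nest now bare: mask by colour
c=dict(np.load('top4.npz'));g=c['img'].max(-1)
m=cv2.morphologyEx((g<130).astype(np.uint8),cv2.MORPH_OPEN,np.ones((3,3)))
k,l,st,ce=cv2.connectedComponentsWithStats(m);i=l[175,293];print(st[i])
ct=max(cv2.findContours((l==i).astype(np.uint8),0,1)[0],key=len)
w=ray(c,ct,.01)[:,:2].astype(np.float32)*1000;print(cv2.minEnclosingCircle(w),cv2.fitEllipse(w))
E
```

```text
[ 262  145   62   61 2960]
((614.3939208984375, -97.02132415771484), 63.06420135498047) ((614.1986694335938, -96.97624206542969), (122.57759857177734, 124.04779052734375), 94.8274154663086)  File "<stdin>", line 4
    m=((P[...,2]>.x)&(P[...,2]<.1)).astype(np.uint8)
                 ^
SyntaxError: invalid syntax
```

View pics/top4.png

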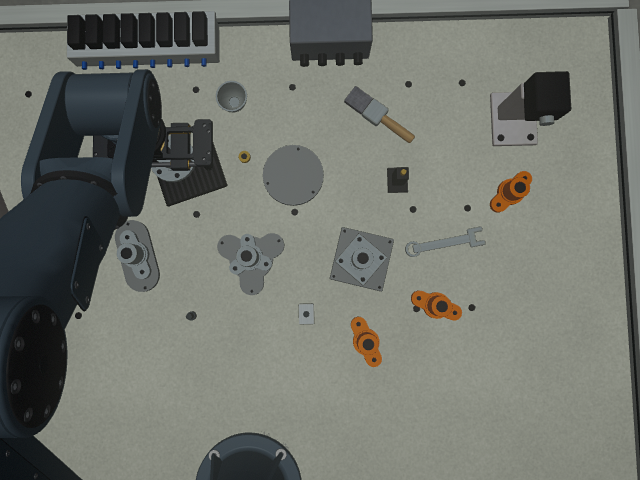

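Now the round hub to nest_round (614,-97). The hub sits about 2 mm ahead of the TCP in x, so I'll place the TCP at x 612.

Call:
send_rows(fingers=[0,0,0,0,0,0,0,0,0,0], dp=[[0,-7,0],[-1,-24,0],[-2,-48,0],[-3,-76,0],[-4,-106,0],[-5,-136,0],[-6,-164,0],[-8,-190,0],[-9,-205,0],[-9.5,-211,0]], turn=[[0,0,0],[0,0,0],[0,0,0],[0,0,0],[0,0,0],[0,0,0],[0,0,0],[0,0,0],[0,0,0],[0,0,0]])

```text
time_s: 39.78
position: [0.6104, -0.1, 0.122]
tcp_rot: [[-0.008, 1.0, -0.014], [0.003, -0.014, -1.0], [-1.0, -0.008, -0.003]]
force: [-0.4, 0.4, -3.4]
opening: 0.451
```

Call:
send_rows(fingers=[0,0,0,0,0,0,0,0], dp=[[0,0,0],[0,0,-10],[0,0,-25],[0,0,-42],[0,0,-60],[0,0,-75],[0,0,-85],[0,0,-85]], turn=[[0,0,0],[0,0,0],[0,0,0],[0,0,0],[0,0,0],[0,0,0],[0,0,0],[0,0,0]])

```text
time_s: 40.45
position: [0.6082, -0.0976, 0.034]
tcp_rot: [[-0.014, 1.0, -0.012], [0.006, -0.012, -1.0], [-1.0, -0.014, -0.005]]
force: [-0.7, 0.4, -4.4]
opening: 0.454
```

Call:
send_rows(fingers=[0,0,0,0,0,0,0], dp=[[4,0.5,0],[4,0.5,-7],[4,0.5,-14],[4,0.5,-20],[4,0.5,-24],[4,0.5,-26],[4,0.5,-26]], turn=[[-0.004,-0.01,0],[-0.004,-0.01,0],[-0.004,-0.01,0],[-0.004,-0.01,0],[-0.004,-0.01,0],[-0.004,-0.01,0],[-0.004,-0.01,0]])

```text
time_s: 41.03
position: [0.6117, -0.0972, 0.0074]
tcp_rot: [[-0.005, 1.0, -0.012], [0.002, -0.012, -1.0], [-1.0, -0.005, -0.002]]
force: [-0.3, 1.0, -3.5]
opening: 0.451
```

Call:
send_rows(fingers=[0,0,0,0,0], dp=[[0,0,-1],[0,0,-2],[0,0,-3],[0,0,-4],[0,0,-4]], turn=[[0,0,0],[0,0,0],[0,0,0],[0,0,0],[0,0,0]])

```text
time_s: 41.45
position: [0.6117, -0.0972, 0.0033]
tcp_rot: [[-0.005, 1.0, -0.013], [0.002, -0.013, -1.0], [-1.0, -0.005, -0.002]]
force: [0.0, 0.6, -4.3]
opening: 0.455
```

Call:
send_rows(fingers=[0,0,0,0], dp=[[0,0,-0.5],[0,0,-1],[0,0,-1.5],[0,0,-1.5]], turn=[[0,0,0],[0,0,0],[0,0,0],[0,0,0]])

```text
time_s: 41.78
position: [0.6119, -0.0972, 0.003]
tcp_rot: [[-0.005, 1.0, -0.012], [0.002, -0.012, -1.0], [-1.0, -0.005, -0.002]]
force: [-2.1, -0.2, 4.5]
opening: 0.449
```

Call:
send_rows(fingers=[0.6,0.8,1,1,1,1,1], dp=[[0,0,0],[0,0,0],[0,0,0],[0,0,0],[0,0,0],[0,0,0],[0,0,0]], turn=[[0,0,0],[0,0,0],[0,0,0],[0,0,0],[0,0,0],[0,0,0],[0,0,0]])

```text
time_s: 42.37
position: [0.6119, -0.0972, 0.0029]
tcp_rot: [[-0.005, 1.0, -0.012], [0.002, -0.012, -1.0], [-1.0, -0.005, -0.002]]
force: [0.3, -0.1, -0.2]
opening: 0.901
```

Call:
send_rows(fingers=[1,1,1,1,1,1,1,1,1,1], dp=[[0,0,5],[0,0,20],[0,0,40],[0,0,70],[0,0,100],[0,0,130],[0,0,160],[-10,-20,180],[-25,-45,190],[-40,-75,190]], turn=[[0,0,0],[0,0,0],[0,0,0],[0,0,0],[0,0,0],[0,0,0],[0,0,0],[0,0,0],[0,0,0],[0,0,0]])

```text
time_s: 43.2
position: [0.5736, -0.1725, 0.1968]
tcp_rot: [[0.002, 1.0, -0.009], [-0.001, -0.009, -1.0], [-1.0, 0.002, 0.001]]
force: [0.3, -0.3, 0.5]
opening: 0.998
```

Call:
send_rows(fingers=[1,1,1,1,1,1,1,1,1,1], dp=[[-18,-34,0],[-36,-68,0],[-54,-102,0],[-72,-136,0],[-90,-170,0],[-108,-204,0],[-126,-238,0],[-144,-272,0],[-162,-306,0],[-180,-340,0]], turn=[[0,0,0],[0,0,0],[0,0,0],[0,0,0],[0,0,0],[0,0,0],[0,0,0],[0,0,0],[0,0,0],[0,0,0]])

```text
time_s: 44.03
position: [0.3924, -0.5139, 0.1973]
tcp_rot: [[0.002, 1.0, -0.01], [-0.001, -0.01, -1.0], [-1.0, 0.002, 0.001]]
force: [0.4, -1.2, -0.3]
opening: 1.001
```

```bash
python3 - <<'E'
from h import *
s=bot.read_state();print(s['position'],s['time_s'],s['joint_positions'].round(1))
for n in('scene','top'):
    c=cap(n);cv2.imwrite(f'pics/{n}5.png',c['img']);np.savez(f'{n}5.npz',**{k:np.array(v) for k,v in c.items()})
E
sed 's/top0/top5/' n.py | python3 - ; sed "s/{n}0/{n}5/;s/crop0/crop5/" m.py | python3 -
```

```text
[ 0.39237759 -0.51393404  0.19726741] 44.0333 [-62.6  31.6  78.7   0.1  69.6  28. ]
table grey 155.0 plate 136.26
depth oval 2270 circ 458.3 219.2 73.8 rect [457.5 222.4] [147.6  73.5] 15.6
depth three 2509 circ 448.2 -9.5 73.3 rect [435.7  -9.1] [120.9 133.1] 1.0
depth sq 2725 circ 441.4 -231.3 74.2 rect [ 441.2 -231.1] [107.7 107.7] 75.4
depth rnd 2863 circ 614.9 -95.5 63.1 rect [613.9 -97.4] [121.7 123. ] 88.7
depth pad 3052 circ 623.2 112.9 79.6 rect [622.9 113.1] [101.4 129.7] 17.6
oval none
col three 438 circ 469.5 33.6 25.9 rect [471.7  35.1] [43.9 47.2] 64.8
col sq 93814 circ 486.1 -233.3 707.2 rect [ 497.  -209.2] [1150.9  965.5] 89.1
rnd none
col pad 3164 circ 623.1 113.5 80.1 rect [622.9 113.2] [101.5 131. ] 17.6
scene table z med -0.0020627892444707863
boss [470.8 187.1] 218 [0.4626 0.2152 0.067 ] [0.4615 0.2165 0.0664] [0.042 0.04  0.009]
boss [372.2 211. ] 246 [ 0.453  -0.0134  0.0674] [ 0.451  -0.0123  0.0672] [0.041 0.039 0.01 ]
boss [269.6 236.2] 275 [ 0.4441 -0.2336  0.0676] [ 0.4418 -0.2327  0.0672] [0.041 0.04  0.01 ]
boss [364.1 289. ] 326 [ 0.6177 -0.1008  0.0676] [ 0.617  -0.1006  0.0673] [0.039 0.04  0.01 ]
boss [252.9 316.6] 159 [ 0.6074 -0.3133  0.0752] [ 0.6018 -0.3124  0.07  ] [0.025 0.024 0.016]
top table z med 0.00025775677846362477
boss [290.7 168.9] 337 [ 0.6141 -0.0963  0.0695] [ 0.6145 -0.0962  0.0691] [0.039 0.039 0.013]
boss [401.4 174.2] 110 [ 0.5961 -0.3061  0.0758] [ 0.5995 -0.3078  0.07  ] [0.024 0.024 0.016]
boss [126.9 252.9] 356 [0.4593 0.2197 0.0703] [0.4594 0.2208 0.0698] [0.038 0.041 0.015]
boss [246.1 255.7] 344 [ 0.4487 -0.0079  0.07  ] [ 0.4486 -0.0076  0.0693] [0.038 0.039 0.012]
boss [362.3 257.8] 346 [ 0.4399 -0.2282  0.0699] [ 0.4399 -0.2281  0.0691] [0.038 0.038 0.012]
```

View pics/crop5.png

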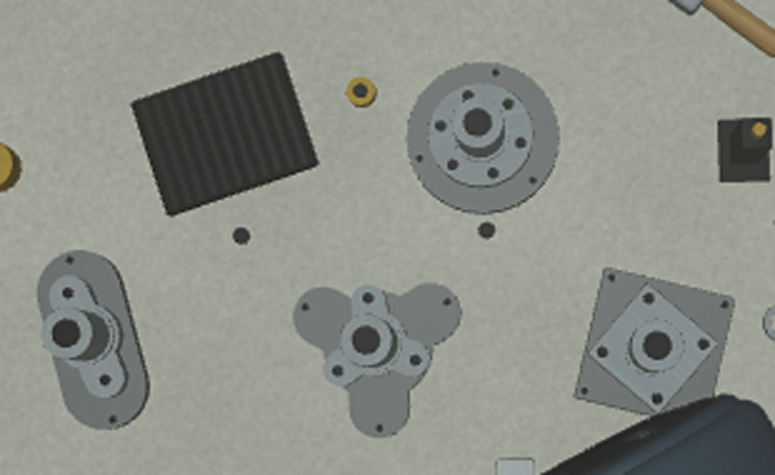

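View pics/scene5.png

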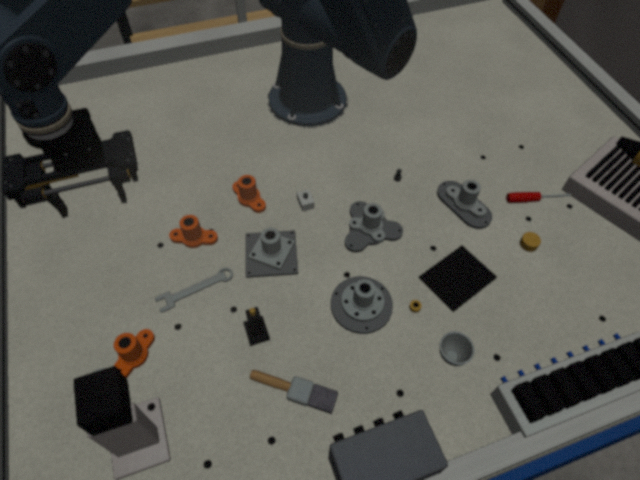

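Every hub stands on its matching nest. The boss centres differ from the nest centres by at most about 3 mm in the top view, and the arm is clear. Handing in.

```bash
python3 -c "
from rig import bot
print(bot.hand_in())"
```

```text
the job is handed in; nothing more can be done
None
```

All four hubs now stand upright and released on their matching nest plates, and I handed the job in at about 44 s of the 128 s allowed. I swapped the oval and square hubs by way of the pad, then the round and three-lobed hubs the same way. Each set-down stopped at light contact (under 10 N) before I let go.

- **Final check:** in the top view the boss centres lie about 1 to 3 mm from the nest centres. The pad is empty, the orange look-alikes still stand where they were, and the gripper is open and clear of everything.
- **TCP height disagreed:** the reported TCP height was about 30 mm below the fingertips seen in the depth image. I confirmed this with a slow, force-watched descent that met no contact, and allowed for it from then on.
- **Cameras disagreed:** the scene view reads up to about 5 mm off the top view. The first grasp matched the top view to about 1 mm, so I used the top view for positions.

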